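Pack the bar caddy on the drinks trolley

ROBOT

A 6-joint arm with a two-finger parallel gripper is mounted at the origin on the work surface. World frame = base frame: x ahead of the robot, y to its left, z up, the work surface at z = 0. Lengths are in mm, angles in rad, forces in N, time in s.
With the tool pointing down it reaches from about 375 to 750 mm from the base axis. Payload 9 kg.
Tool frame: the origin (TCP) lies midway between the tips of the shut fingers; the grasp point (between the pads) lies 19 mm behind it (bot.grasp_offset is the distance from the TCP to the grasp point, in mm); z points along the fingers, y is the line along which they close (so a half turn about z gives the same grasp; the last joint's range is limited). The gripper opens to 85 mm and grips with 20 to 120 N. Pads are 22 mm wide; open, the fingers measure 114 mm over their backs; the gripper's body (76 mm by 85 mm) begins 54 mm behind the grasp point. The pads swing forward as they close: fully open they stand 13 mm farther back than shut.
Start: joints at [-0.218, 0.104, 0.097, 1.564, 0, 1.353], TCP at [600.031, 0.003, 231.331] pointing down, gripper open.
Joint ranges: [-2.99, 2.99], [-0.84, 1.86], [-1.1, 1.16], [-1.84, 2.11], [-1.51, 1.56], [-3.14, 3.14]. Speed limits (rad/s): [2.22, 2.22, 2.57, 3.14, 3.14, 3.14].

INTERFACE

Orientations are given as a rotation vector (axis times angle).
In Python, from workcell import bot, eyes gives the robot as it stands. The module is installed in compiled form; this text tells all that it offers.
- The arm moves only by the tool step_arm, never from a script. Its argument "series" is a list of rows, each an object with "twist": the turn, a rotation vector about the tool's x, y, z scaled (see below), a list of three; "slide": the shift along the tool's x, y, z scaled (see below), a list of three; "jaw": the gripper command: -1 is fully open, 1 is shut, values between are in proportion. A call has 1 to 12 rows; each row is the pose to reach, as a shift and turn from the pose commanded when the call began, along the tool's axes at that moment; what a row does not reach only later rows make up. The controller multiplies each number of a shift by 1 m and each number of a turn by 60 degrees. A row lasts 1/8 s, in which the tool goes at most 62.5 mm and 10.7 degrees, less where a joint would pass 70% of its speed; a pose out of reach is approached as far as the arm can. A call with a number of a shift or a turn outside -1 to 1 is refused whole. A call with a gripper value outside its range is refused whole. The fingers move at their own pace and stop on an object; the grip force is fixed at half the most. Time passes only in rows, so rows that repeat a pose let the fingers close. It gives the time, the measured TCP pose, the force, the opening and the grip force at its end, in the units of the state.
- bot.state(): the state, without advancing time (a new reading comes with each control period).
- eyes.snapshot(name): name is "scene" or "side" or "wrist"; returns a dict with "image" (400x640x3 uint8, blue, green, red), "camera_matrix" (3x3 intrinsics, pixels), "cam_to_world" (4x4, takes a point from camera to world coordinates); the wrist camera has in their place "hand_eye" (4x4, takes a point from camera to tool coordinates, whose origin is the TCP and whose axes are the flange's). Camera axes: x right, y up, looking along -z (the intrinsics and any distortion apply to the point x, -y, -z); pixel columns grow to the right and rows downward; lengths in mm; the calibration is good to about 2 mm. A picture is of the moment at which its call begins: read the wrist's pose just before it. There is no depth.
- bot.close_job(): hands the job in; it is judged then, once.
The state is a dict: "clock": time; "joints": joint angles; "qd": joint speeds; "joint_torque": joint torques, N m; "eef_pos": TCP position; "tcp_rot": TCP orientation; "force": force on the tool from outside, world axes, zero at the start; "ft_torque": the same for the moment, N m; "width": finger opening in mm; "finger_force": force on a finger pad.
Only numpy, scipy, OpenCV 4.12 (cv2) and the standard library are available. Lean on these libraries where they do the work, as an engineer would, in place of code of your own. Each camera call takes 0.05 s, during which the arm holds its last target. There are 200 camera calls.

TASK

Pack the wooden bar caddy: put the steel jigger in the blue nest, the green glass stopper in the green nest, the brown bitters bottle in the red nest and the cork-lidded white pot in the cork nest, each standing on the nest's floor the same way up as it stands now, and let go. Leave the copper jigger and the amber stopper standing where they are; they do not belong in the caddy.

Things in the scene. Friction and masses are not known exactly. Their poses are not given: they have to be found in the camera images.
- steel_jigger: Silver steel spirit measure (jigger), 0.12 kg, hourglass shaped, standing upright, 78 mm tall: foot 40 mm across, narrow waist 20 mm across at 36 mm, then a straight cup 36 mm across from 52 to 78 mm above the origin (grip there). Origin at the centre of its underside, z up; round about z, so its yaw does not matter.
- green_stopper: Green glass decanter stopper, 0.13 kg, standing head down: a flat round head 44 mm across and 19 mm tall below, tapering to a straight round plug 20 mm across that points up from 30 to 72 mm above the origin (grip there); 74 mm tall overall. Origin at the centre of its underside, z up; round about z, so its yaw does not matter.
- bitters_bottle: Small dark brown bitters bottle with a black cap and a plain pale label, 0.14 kg, standing upright: straight body 38 mm across up to 60 mm (grip there, above 35 mm), then shoulder and a cap 24 mm across from 68 mm to the top at 82 mm. Origin at the centre of its underside, z up; round about z, so its yaw does not matter.
- white_pot: Small white ceramic pot with a cork lid, 0.16 kg, standing upright: straight body 44 mm across up to 58 mm (grip there, above 30 mm), lid 40 mm across up to 72 mm; the lid is fast to the pot. Origin at the centre of its underside, z up; round about z, so its yaw does not matter.
- copper_jigger: Look-alike, to be left alone: reddish copper jigger of the same shape and size as the steel one. Origin at the centre of its underside, z up; round about z, so its yaw does not matter. The pieces stand at least 80 mm apart, centre to centre; a flat green coaster (8 mm thick) and a brass tea-light cup (46 mm across, 26 mm tall) are fixed among them.
- amber_stopper: Look-alike, to be left alone: amber yellow glass stopper of the same shape and size as the green one, standing head down too. Origin at the centre of its underside, z up; round about z, so its yaw does not matter.
- nest_blue: Blue nest of the bar caddy: a square tub open at the top, 80 mm outside, 70 mm inside, fixed in the caddy. Origin at the centre of its underside, z up, x and y square to its walls; the floor a thing stands on lies 4 mm above the origin and the walls end 19 mm above it. The four nests stand two by two, 100 mm centre to centre, in a wooden caddy whose own rim reaches 12 mm above this origin; which nest is at which corner changes.
- nest_green: Green nest of the bar caddy: a square tub open at the top, 80 mm outside, 70 mm inside, fixed in the caddy. Origin at the centre of its underside, z up, x and y square to its walls; the floor a thing stands on lies 4 mm above the origin and the walls end 19 mm above it. The four nests stand two by two, 100 mm centre to centre, in a wooden caddy whose own rim reaches 12 mm above this origin; which nest is at which corner changes.
- nest_red: Red nest of the bar caddy: a square tub open at the top, 80 mm outside, 70 mm inside, fixed in the caddy. Origin at the centre of its underside, z up, x and y square to its walls; the floor a thing stands on lies 4 mm above the origin and the walls end 19 mm above it. The four nests stand two by two, 100 mm centre to centre, in a wooden caddy whose own rim reaches 12 mm above this origin; which nest is at which corner changes.
- nest_cork: Tan cork nest of the bar caddy: a square tub open at the top, 80 mm outside, 70 mm inside, fixed in the caddy. Origin at the centre of its underside, z up, x and y square to its walls; the floor a thing stands on lies 4 mm above the origin and the walls end 19 mm above it. The four nests stand two by two, 100 mm centre to centre, in a wooden caddy whose own rim reaches 12 mm above this origin; which nest is at which corner changes.
There are look-alikes about, which are no part of the job. Of the things shaped like the green_stopper, the green one is meant.

How it is judged:
By the outcome, as a careful person would: the job done as asked, in the order asked, and still so for the second after the job is handed in, with the robot touching nothing.
It also fails if it takes over 128 s, if anything falls off the work surface, if the arm or the gripper's body presses on something with over 40 N, if the wrist force passes 120 N, or if a joint passes its speed limit or range.

## Working session

There is one attempt and no reset: what is moved stays moved. The work goes in short steps, Python scripts to look and compute and a tool call to move; the robot and the scene stay as the last step left them, time stands still between calls to the robot, and variables do not carry over. Pictures are saved under pics/ and viewed, at most 14 in all, crops included, and the job is handed in when it is done.

Besides the shell and the picture viewer there is one more tool, called after ">>>" as name([rows], argument=value, ...), one row to a line, values as JSON. step_arm: Moves the arm, as the interface text tells. Shifts and turns lie within -1 to 1; 1 stands for 1 m of shift or 60 degrees of turn. Its arguments: {"type":"object","properties":{"series":{"type":"array"}},"required":["series"]}

```bash
mkdir -p pics
cat > h.py <<'E'
import numpy as np, cv2
from workcell import bot, eyes
def ray(s,u,v,T=None):
    K=s["camera_matrix"]; T=s["cam_to_world"] if T is None else T
    d=np.linalg.inv(K)@[u,v,1]; d=np.array([d[0],-d[1],-d[2]])
    return T[:3,3],T[:3,:3]@d
def plane(s,u,v,z,T=None):
    o,d=ray(s,u,v,T); return o+d*(z-o[2])/d[2]
def proj(s,p,T=None):
    T=s["cam_to_world"] if T is None else T
    c=np.linalg.inv(T)@np.r_[p,1]; q=s["camera_matrix"]@[c[0],-c[1],-c[2]]; return q[:2]/q[2]
E
python3 - <<'E'
from h import *
print(bot.state())
for n in("scene","side","wrist"):
    s=eyes.snapshot(n); cv2.imwrite(f"pics/{n}0.png",s["image"]); print(n,[ (k,np.round(v,3).tolist()) for k,v in s.items() if k!="image"])
E
```

```text
{'clock': 0.0, 'joints': array([-2.17696612e-01,  1.04678998e-01,  9.64577103e-02,  1.56388909e+00,
        7.98385648e-06,  1.35307492e+00]), 'qd': array([ 0.0003316 , -0.00025375,  0.0002937 , -0.00113667,  0.00059413,
       -0.00053668]), 'joint_torque': array([ 7.03431251e-04, -5.56934094e+01,  5.03644359e+01,  1.70058967e-02,
       -2.22691165e-04, -8.28643181e-07]), 'eef_pos': array([5.99669352e+02, 8.71873448e-02, 2.30527846e+02]), 'tcp_rot': array([-2.22062735e+00, -2.22068239e+00,  1.09887289e-03]), 'force': array([-0.43481117, -0.52942763,  0.15187778]), 'ft_torque': array([-0.01543147, -0.03212576,  0.00886112]), 'finger_force': 0.0, 'width': 85.47623301747748}
scene [('camera_matrix', [[375.656, 0.0, 317.844], [0.0, 375.656, 207.143], [0.0, 0.0, 1.0]]), ('cam_to_world', [[0.814, -0.493, 0.306, 799.161], [0.58, 0.697, -0.421, -386.287], [-0.005, 0.52, 0.854, 725.356], [0.0, 0.0, 0.0, 1.0]])]
side [('camera_matrix', [[459.057, 0.0, 319.244], [0.0, 459.057, 201.318], [0.0, 0.0, 1.0]]), ('cam_to_world', [[0.98, 0.15, -0.131, 438.413], [-0.199, 0.734, -0.649, -685.939], [-0.001, 0.662, 0.749, 774.749], [0.0, 0.0, 0.0, 1.0]])]
wrist [('camera_matrix', [[331.096, 0.0, 315.379], [0.0, 331.096, 201.841], [0.0, 0.0, 1.0]]), ('hand_eye', [[0.001, 0.947, 0.323, 85.168], [1.0, -0.001, -0.0, 0.82], [0.0, 0.323, -0.947, -142.963], [0.0, 0.0, 0.0, 1.0]])]
```

View pics/scene0.png

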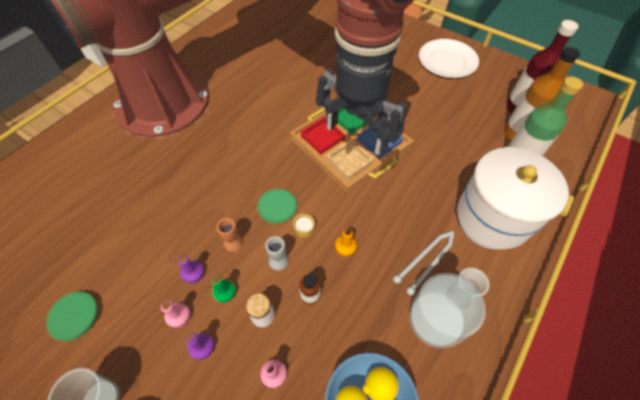

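View pics/side0.png

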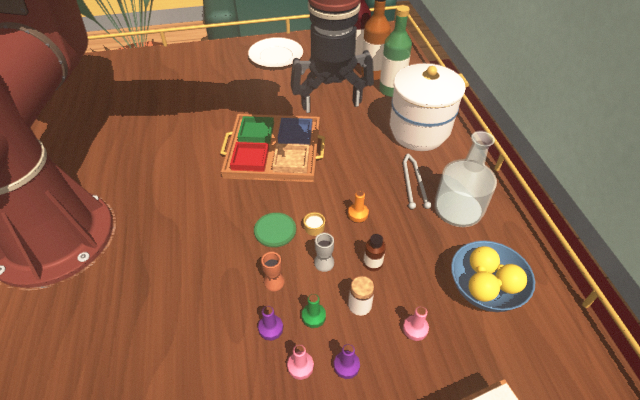

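Side view: steel jigger (324,252), copper jigger (272,272). Green stopper (313,311), with amber (359,207), pink and purple ones as look-alikes. Bottle (374,252), pot (361,296). Nests: green (255,129), blue (295,131), red (249,156), cork (291,159). I'll confirm these in one enlarged crop and measure by colour.

Run:
```python
from h import *
a=cv2.imread("pics/scene0.png");b=cv2.imread("pics/side0.png")
A=cv2.resize(a[205:335,190:370],None,fx=4,fy=4)[:,:]; B=cv2.resize(b[195:335,250:400],None,fx=4,fy=4)
cv2.imwrite("pics/crop.png",cv2.resize(np.hstack([cv2.resize(A,(400,289)),cv2.resize(B,(310,289))]),None,fx=1.12,fy=1.12))
cv2.imwrite("pics/cropB.png",B)
S=eyes.snapshot("side");C=eyes.snapshot("scene")
p={"steel":(324,252,35),"green":(313,313,20),"bottle":(374,256,35),"pot":(361,298,35),"copper":(272,272,35),"amber":(358,208,20)}
q={"steel":(277,253),"green":(223,290),"bottle":(310,289),"pot":(261,312),"copper":(230,235),"amber":(346,243)}
for k in p: print(k,plane(S,*p[k])[:2].round(),plane(C,*q[k],p[k][2])[:2].round())
for k,v in {"green":(255,129),"blue":(295,131),"red":(249,156),"cork":(291,159)}.items(): print(k,plane(S,*v,10)[:2].round())
# nest masks
h=cv2.cvtColor(b,cv2.COLOR_BGR2HSV)
for k,(u,v) in {"green":(255,129),"blue":(295,131),"red":(249,156),"cork":(291,159)}.items():
    print(k,h[v,u])
```

```text
steel [ 550. -177.] [ 548. -181.]
green [ 506. -294.] [ 506. -298.]
bottle [ 644. -206.] [ 646. -203.]
pot [ 595. -290.] [ 598. -290.]
copper [ 444. -202.] [ 443. -205.]
amber [649. -68.] [645. -76.]
green [459. 254.]
blue [559. 225.]
red [434. 155.]
cork [532. 124.]
green [ 63 125 149]
blue [132  40  82]
red [  0 189 228]
cork [ 19 114 252]
```

View pics/cropB.png

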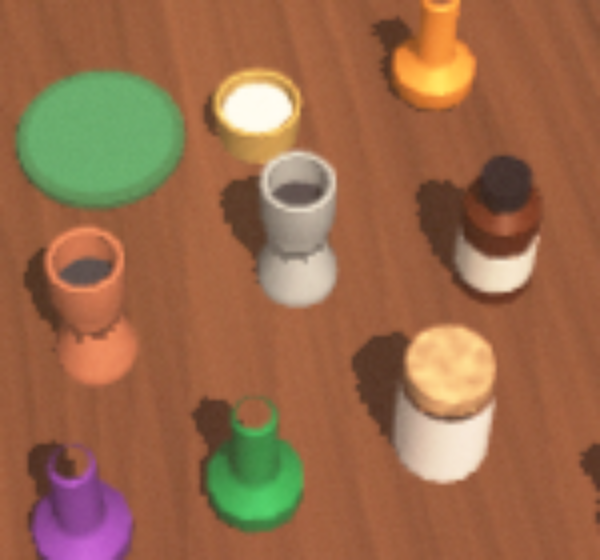

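The crop confirms the steel jigger (297,225 in the crop), separate from the copper one (92,300), and the green stopper (255,465), separate from the purple and amber ones. I'll hover above the pieces for a wrist look.

>>> step_arm([
  {"twist": [0,0,0],"slide": [-0.23,-0.035,-0.07],"jaw": -0.5},
  {"twist": [0,0,0],"slide": [-0.23,-0.035,-0.07],"jaw": -0.5},
  {"twist": [0,0,0],"slide": [-0.23,-0.035,-0.07],"jaw": -0.5},
  {"twist": [0,0,0],"slide": [-0.23,-0.035,-0.07],"jaw": -0.5},
  {"twist": [0,0,0],"slide": [-0.23,-0.035,-0.07],"jaw": -0.5},
  {"twist": [0,0,0],"slide": [-0.23,-0.035,-0.07],"jaw": -0.5},
  {"twist": [0,0,0],"slide": [-0.23,-0.035,-0.07],"jaw": -0.5},
])

```text
clock: 1.12
eef_pos: [565.2, -228.7, 300.9]
tcp_rot: [-2.219, -2.223, -0.0]
force: [0.9, 1.1, -0.1]
width: 64.0
finger_force: 0.0
```

```bash
cat >> h.py <<'E'
from scipy.spatial.transform import Rotation as Rn
def wrist():
    st=bot.state(); s=eyes.snapshot("wrist")
    M=np.eye(4); M[:3,:3]=Rn.from_rotvec(st["tcp_rot"]).as_matrix(); M[:3,3]=st["eef_pos"]
    s["cam_to_world"]=M@s["hand_eye"]; return st,s
E
python3 - <<'E'
from h import *
st,w=wrist(); print(st["eef_pos"],st["tcp_rot"],st["width"],st["clock"])
cv2.imwrite("pics/w1.png",w["image"]); np.save("w1T.npy",w["cam_to_world"])
S=eyes.snapshot("side"); cv2.imwrite("pics/side1.png",S["image"])
for k,p in {"steel":(549,-179,78),"green":(506,-296,74),"bottle":(645,-204,82),"pot":(596,-290,72)}.items(): print(k,proj(w,p).round())
C=eyes.snapshot("scene"); cv2.imwrite("pics/scene1.png",C["image"])
E
```

```text
[ 565.18297731 -228.65274047  300.9056576 ] [-2.21920622e+00 -2.22267919e+00 -1.26892182e-04] 64.02876007312764 1.125
steel [300. 124.]
green [266. 223.]
bottle [388. 148.]
pot [340. 218.]
```

View pics/w1.png

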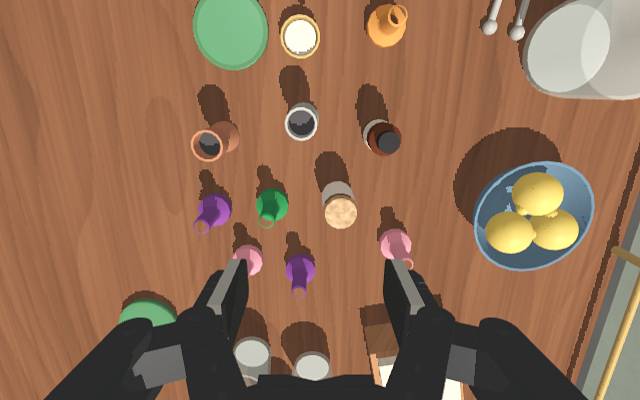

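View pics/scene1.png

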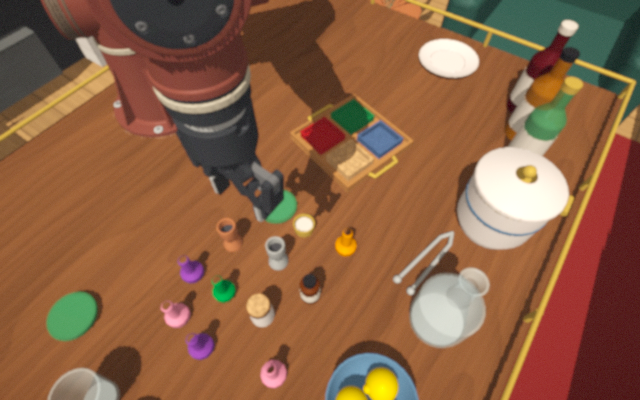

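Wrist view: the tops of the pieces sit at steel (302,123), green (266,223), bottle (389,141) and pot (340,212), close to the predictions. The scene view shows the nests unobstructed: red (324,136), green (352,117), blue (380,139), cork (350,162).

Run:
```python
from h import *
w=eyes.snapshot("wrist"); T=np.load("w1T.npy")
for k,(u,v,z) in {"steel":(302,123,78),"green":(266,223,74),"bottle":(389,141,82),"pot":(340,212,72)}.items(): print(k,plane(w,u,v,z,T)[:2].round(1))
R={}
for n in("side","scene"):
    s=eyes.snapshot(n); im=cv2.imread(f"pics/{n}1.png"); h=cv2.cvtColor(im,cv2.COLOR_BGR2HSV)
    box=(220,110,325,185) if n=="side" else (288,90,415,188)
    m0=np.zeros(h.shape[:2],np.uint8); m0[box[1]:box[3],box[0]:box[2]]=255
    for k,(lo,hi) in {"green":((50,90,40),(85,255,255)),"blue":((100,60,40),(135,255,255)),"red":((0,200,90),(4,255,255))}.items():
        m=cv2.inRange(h,lo,hi)&m0; 
        c=max(cv2.findContours(m,0,2)[0],key=cv2.contourArea); r=cv2.minAreaRect(c); (u,v)=r[0]
        print(n,k,(round(u),round(v)),cv2.contourArea(c),plane(s,u,v,15)[:2].round(1))
s=eyes.snapshot("scene");print("cork scene",plane(s,350,162,15)[:2].round(1));
```

```text
steel [ 551.3 -178.1]
green [ 506.5 -296.5]
bottle [ 645.8 -196.6]
pot [ 595.5 -282.9]
side green (255, 129) 563.5 [459.  247.9]
side blue (287, 130) 333.5 [538.9 227.4]Traceback (most recent call last):
  File "<stdin>", line 11, in <module>
ValueError: max() iterable argument is empty
```

>>> step_arm([
  {"twist": [0,0,0],"slide": [0.051,-0.014,0.05],"jaw": -0.5},
  {"twist": [0,0,0],"slide": [0.051,-0.014,0.1],"jaw": -0.5},
  {"twist": [0,0,0],"slide": [0.051,-0.014,0.15],"jaw": -0.5},
  {"twist": [0,0,0],"slide": [0.051,-0.014,0.19],"jaw": -0.5},
  {"twist": [0,0,0],"slide": [0.051,-0.014,0.23],"jaw": -0.5},
  {"twist": [0,0,0],"slide": [0.051,-0.014,0.259],"jaw": -0.5},
  {"twist": [0,0,0],"slide": [0.051,-0.014,0.259],"jaw": -0.5},
  {"twist": [0,0,0],"slide": [0.051,-0.014,0.259],"jaw": -0.5},
  {"twist": [0,0,0],"slide": [0.051,-0.014,0.259],"jaw": 0.5},
  {"twist": [0,0,0],"slide": [0.051,-0.014,0.259],"jaw": 1},
  {"twist": [0,0,0],"slide": [0.051,-0.014,0.259],"jaw": 1},
  {"twist": [0,0,0],"slide": [0.051,-0.014,0.259],"jaw": 1},
])

```text
clock: 2.88
eef_pos: [551.7, -179.5, 43.8]
tcp_rot: [2.22, 2.22, 0.0]
force: [-1.4, -0.4, 6.5]
width: 34.0
finger_force: 58.7
```

>>> step_arm([
  {"twist": [0,0,0],"slide": [0,0,-0.05],"jaw": 1},
  {"twist": [0,0,0],"slide": [0,0,-0.1],"jaw": 1},
  {"twist": [0,0,0],"slide": [0,0,-0.16],"jaw": 1},
  {"twist": [0,0,0],"slide": [0.04,-0.01,-0.2],"jaw": 1},
  {"twist": [0,0,0],"slide": [0.09,-0.02,-0.235],"jaw": 1},
  {"twist": [0,0,0],"slide": [0.15,-0.03,-0.235],"jaw": 1},
  {"twist": [0,0,0],"slide": [0.2,-0.04,-0.235],"jaw": 1},
  {"twist": [0,0,0],"slide": [0.25,-0.05,-0.235],"jaw": 1},
  {"twist": [0,0,0],"slide": [0.29,-0.05,-0.235],"jaw": 1},
  {"twist": [0,0,0],"slide": [0.32,-0.05,-0.235],"jaw": 1},
  {"twist": [0,0,0],"slide": [0.32,-0.05,-0.235],"jaw": 1},
  {"twist": [0,0,0],"slide": [0.32,-0.05,-0.235],"jaw": 1},
])

```text
clock: 4.38
eef_pos: [501.1, 140.6, 277.5]
tcp_rot: [2.221, 2.221, 0.0]
force: [0.0, 0.2, -1.0]
width: 34.2
finger_force: 60.2
```

Run:
```python
from h import *
st,w=wrist(); print(st["eef_pos"],st["tcp_rot"],st["width"],st["clock"])
cv2.imwrite("pics/w2.png",w["image"]); np.save("w2T.npy",w["cam_to_world"])
```

```text
[501.07216389 140.64440205 277.51927277] [2.22097754e+00 2.22127214e+00 5.08542414e-05] 34.189958807857565 4.375
```

View pics/w2.png

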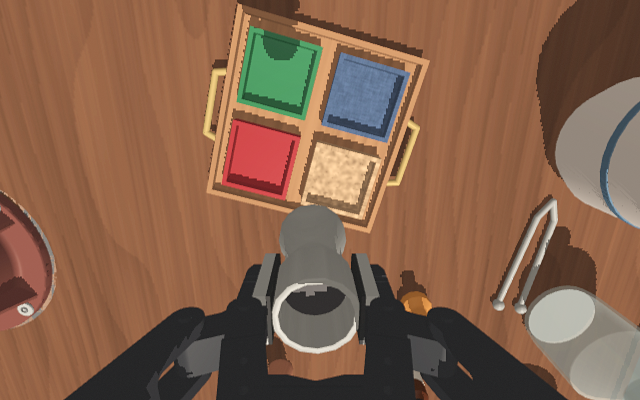

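Wrist view: the jigger is held upright, and the nest rims are centred near green (278,73), blue (366,95) and red (261,160), with cork near (341,179).

Run:
```python
from h import *
w=eyes.snapshot("wrist"); T=np.load("w2T.npy"); q={"green":(278,73),"blue":(366,95),"red":(261,160)}
for z in (10,20,30):
    P={k:plane(w,*v,z,T)[:2] for k,v in q.items()}
    print(z,{k:v.round(1).tolist() for k,v in P.items()},np.linalg.norm(P["green"]-P["blue"]),np.linalg.norm(P["green"]-P["red"]),"cork",(P["red"]+P["blue"]-P["green"]).round(1))
```

```text
10 {'green': [458.7, 243.2], 'blue': [561.6, 219.1], 'red': [433.7, 141.3]} 105.76292302573503 104.93372491449539 cork [536.7 117.2]
20 {'green': [459.7, 242.8], 'blue': [560.2, 219.3], 'red': [435.3, 143.4]} 103.18621308310202 102.37721678698357 cork [535.8 119.8]
30 {'green': [460.8, 242.4], 'blue': [558.7, 219.4], 'red': [437.0, 145.4]} 100.60950314046887 99.8207086594717 cork [535.  122.5]
```

>>> step_arm([
  {"twist": [0,0,0],"slide": [0.04,0.03,0.02],"jaw": 1},
  {"twist": [0,0,0],"slide": [0.08,0.058,0.06],"jaw": 1},
  {"twist": [0,0,0],"slide": [0.08,0.058,0.11],"jaw": 1},
  {"twist": [0,0,0],"slide": [0.08,0.058,0.15],"jaw": 1},
  {"twist": [0,0,0],"slide": [0.08,0.058,0.185],"jaw": 1},
  {"twist": [0,0,0],"slide": [0.08,0.058,0.205],"jaw": 1},
  {"twist": [0,0,0],"slide": [0.08,0.058,0.217],"jaw": 1},
  {"twist": [0,0,0],"slide": [0.08,0.058,0.217],"jaw": 1},
  {"twist": [0,0,0],"slide": [0.08,0.058,0.217],"jaw": 1},
])

```text
clock: 5.6
eef_pos: [560.0, 221.1, 61.8]
tcp_rot: [2.221, 2.22, 0.003]
force: [-0.4, -0.1, -1.6]
width: 33.9
finger_force: 60.4
```

>>> step_arm([
  {"twist": [0,0,0],"slide": [0,0,0.003],"jaw": 1},
  {"twist": [0,0,0],"slide": [0,0,0.005],"jaw": 1},
  {"twist": [0,0,0],"slide": [0,0,0.005],"jaw": 1},
  {"twist": [0,0,0],"slide": [0,0,0.005],"jaw": 1},
])

```text
clock: 6.1
eef_pos: [559.9, 221.3, 57.5]
tcp_rot: [2.22, 2.221, 0.003]
force: [-4.2, -0.5, 11.7]
width: 33.9
finger_force: 60.2
```

Run:
```python
from h import *
a=eyes.snapshot("side")["image"][90:200,210:340]; b=eyes.snapshot("scene")["image"][70:190,280:420]
cv2.imwrite("pics/c3.png",np.hstack([cv2.resize(a,(390,330),interpolation=2),cv2.resize(b,(385,330),interpolation=2)]))
```

```text
(no output)
```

View pics/c3.png

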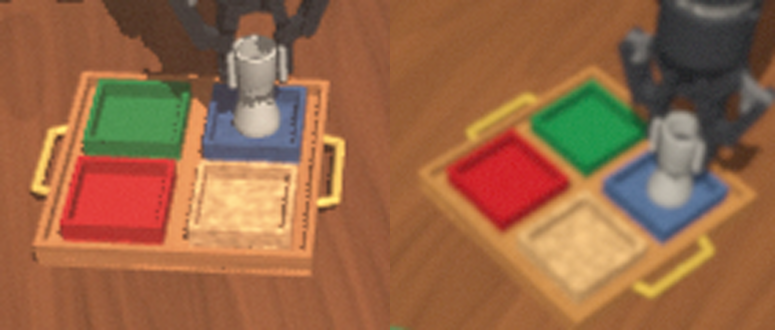

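The jigger foot is centred on the blue floor, so I'll release and rise.

>>> step_arm([
  {"twist": [0,0,0],"slide": [0,0,0],"jaw": 0.1},
  {"twist": [0,0,0],"slide": [0,0,0],"jaw": -0.4},
  {"twist": [0,0,0],"slide": [0,0,0],"jaw": -0.4},
  {"twist": [0,0,0],"slide": [0,0,0],"jaw": -0.4},
  {"twist": [0,0,0],"slide": [0,0,-0.04],"jaw": -0.4},
  {"twist": [0,0,0],"slide": [0,0,-0.09],"jaw": -0.4},
  {"twist": [0,0,0],"slide": [0,0,-0.14],"jaw": -0.4},
  {"twist": [0,0,0],"slide": [-0.04,-0.01,-0.17],"jaw": -0.3},
  {"twist": [0,0,0],"slide": [-0.1,-0.01,-0.17],"jaw": -0.3},
  {"twist": [0,0,0],"slide": [-0.15,-0.02,-0.17],"jaw": -0.3},
  {"twist": [0,0,0],"slide": [-0.2,-0.03,-0.17],"jaw": -0.3},
  {"twist": [0,0,0],"slide": [-0.25,-0.04,-0.17],"jaw": -0.3},
])

```text
clock: 7.7
eef_pos: [518.6, -30.5, 225.4]
tcp_rot: [2.221, 2.221, 0.0]
force: [1.3, 0.8, 0.1]
width: 55.2
finger_force: 0.0
```

>>> step_arm([
  {"twist": [0,0,0],"slide": [-0.06,-0.005,0],"jaw": -0.3},
  {"twist": [0,0,0],"slide": [-0.12,-0.01,0],"jaw": -0.3},
  {"twist": [0,0,0],"slide": [-0.18,-0.013,0],"jaw": -0.3},
  {"twist": [0,0,0],"slide": [-0.23,-0.013,0],"jaw": -0.3},
  {"twist": [0,0,0],"slide": [-0.267,-0.013,0.02],"jaw": -0.3},
  {"twist": [0,0,0],"slide": [-0.267,-0.013,0.06],"jaw": -0.3},
  {"twist": [0,0,0],"slide": [-0.267,-0.013,0.1],"jaw": -0.3},
  {"twist": [0,0,0],"slide": [-0.267,-0.013,0.1],"jaw": -0.3},
])

```text
clock: 8.7
eef_pos: [504.3, -294.5, 122.1]
tcp_rot: [-2.217, -2.217, 0.0]
force: [-0.7, 0.2, 1.1]
width: 55.8
finger_force: 0.0
```

Run:
```python
from h import *
st,w=wrist(); print(st["eef_pos"],st["clock"])
h=cv2.cvtColor(w["image"],cv2.COLOR_BGR2HSV); m=cv2.inRange(h,(55,120,30),(80,255,255))
for c in cv2.findContours(m,0,2)[0]:
    if cv2.contourArea(c)>200: print(cv2.boundingRect(c),cv2.contourArea(c))
print("pred top",proj(w,(506.5,-296.5,74)),"base",proj(w,(506.5,-296.5,10)))
cv2.imwrite("pics/w4.png",w["image"])
```

```text
[ 504.25709091 -294.49746291  122.0791394 ] 8.7
(291, 173, 55, 70) 2319.0
pred top [317.93265325 235.25345882] base [317.71132811 202.6972987 ]
```

View pics/w4.png

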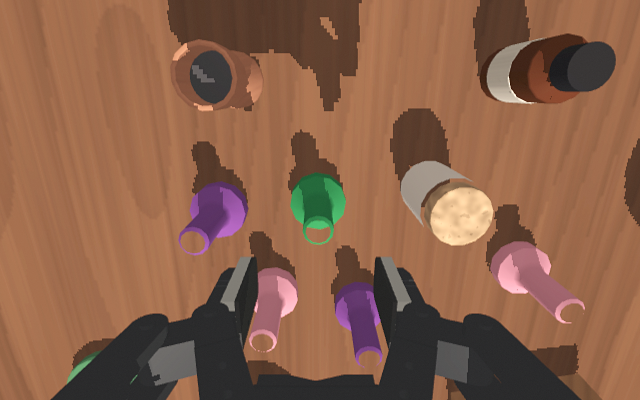

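Wrist view: the green stopper's top is at (318,230), centred between the fingers. I'll shift 2 mm, descend and grip.

>>> step_arm([
  {"twist": [0,0,0],"slide": [0.001,0.002,0.04],"jaw": -0.3},
  {"twist": [0,0,0],"slide": [0.001,0.002,0.075],"jaw": -0.3},
  {"twist": [0,0,0],"slide": [0.001,0.002,0.093],"jaw": -0.3},
  {"twist": [0,0,0],"slide": [0.001,0.002,0.093],"jaw": -0.3},
  {"twist": [0,0,0],"slide": [0.001,0.002,0.093],"jaw": 0.3},
  {"twist": [0,0,0],"slide": [0.001,0.002,0.093],"jaw": 1},
  {"twist": [0,0,0],"slide": [0.001,0.002,0.093],"jaw": 1},
  {"twist": [0,0,0],"slide": [0.001,0.002,0.093],"jaw": 1},
  {"twist": [0,0,0],"slide": [0.001,0.002,0.093],"jaw": 1},
])

```text
clock: 9.88
eef_pos: [508.9, -295.8, 34.0]
tcp_rot: [2.22, 2.22, 0.0]
force: [-1.6, 0.6, 6.7]
width: 18.6
finger_force: 58.4
```

>>> step_arm([
  {"twist": [0,0,0],"slide": [0,0,-0.05],"jaw": 1},
  {"twist": [0,0,0],"slide": [0,0,-0.1],"jaw": 1},
  {"twist": [0,0,0],"slide": [0.02,0,-0.15],"jaw": 1},
  {"twist": [0,0,0],"slide": [0.07,0,-0.17],"jaw": 1},
  {"twist": [0,0,0],"slide": [0.13,-0.01,-0.17],"jaw": 1},
  {"twist": [0,0,0],"slide": [0.19,-0.02,-0.17],"jaw": 1},
  {"twist": [0,0,0],"slide": [0.25,-0.03,-0.17],"jaw": 1},
  {"twist": [0,0,0],"slide": [0.31,-0.035,-0.17],"jaw": 1},
  {"twist": [0,0,0],"slide": [0.37,-0.04,-0.17],"jaw": 1},
  {"twist": [0,0,0],"slide": [0.43,-0.045,-0.17],"jaw": 1},
  {"twist": [0,0,0],"slide": [0.49,-0.048,-0.17],"jaw": 1},
  {"twist": [0,0,0],"slide": [0.54,-0.048,-0.17],"jaw": 1},
])

```text
clock: 11.38
eef_pos: [459.5, 247.3, 202.8]
tcp_rot: [2.22, 2.222, 0.001]
force: [0.3, 0.1, -1.0]
width: 18.8
finger_force: 58.9
```

>>> step_arm([
  {"twist": [0,0,0],"slide": [-0.002,0,0.04],"jaw": 1},
  {"twist": [0,0,0],"slide": [-0.002,0,0.08],"jaw": 1},
  {"twist": [0,0,0],"slide": [-0.002,0,0.12],"jaw": 1},
  {"twist": [0,0,0],"slide": [-0.002,0,0.14],"jaw": 1},
  {"twist": [0,0,0],"slide": [-0.002,0,0.15],"jaw": 1},
  {"twist": [0,0,0],"slide": [-0.002,0,0.15],"jaw": 1},
  {"twist": [0,0,0],"slide": [-0.002,0,0.152],"jaw": 1},
  {"twist": [0,0,0],"slide": [-0.002,0,0.152],"jaw": 1},
])

```text
clock: 12.38
eef_pos: [460.6, 243.1, 51.1]
tcp_rot: [2.221, 2.221, 0.002]
force: [0.7, 0.6, -0.9]
width: 18.9
finger_force: 58.9
```

>>> step_arm([
  {"twist": [0,0,0],"slide": [0,0,0.002],"jaw": 1},
  {"twist": [0,0,0],"slide": [0,0,0.004],"jaw": 1},
  {"twist": [0,0,0],"slide": [0,0,0.004],"jaw": 1},
])

```text
clock: 12.75
eef_pos: [460.5, 243.2, 47.9]
tcp_rot: [2.221, 2.221, 0.002]
force: [-4.5, -0.9, 12.6]
width: 18.6
finger_force: 60.4
```

Contact on the floor at 48 mm, matching the first nest. I'll release and go towards the bottle.

>>> step_arm([
  {"twist": [0,0,0],"slide": [0,0,0],"jaw": 0.3},
  {"twist": [0,0,0],"slide": [0,0,0],"jaw": -0.1},
  {"twist": [0,0,0],"slide": [0,0,0],"jaw": -0.1},
  {"twist": [0,0,0],"slide": [0,0,0],"jaw": -0.1},
  {"twist": [0,0,0],"slide": [0,0,-0.04],"jaw": -0.1},
  {"twist": [0,0,0],"slide": [0,0,-0.09],"jaw": -0.1},
  {"twist": [0,0,0],"slide": [0,0,-0.14],"jaw": -0.3},
  {"twist": [0,0,0],"slide": [-0.05,0.02,-0.16],"jaw": -0.5},
  {"twist": [0,0,0],"slide": [-0.1,0.05,-0.16],"jaw": -0.5},
  {"twist": [0,0,0],"slide": [-0.15,0.08,-0.16],"jaw": -0.5},
  {"twist": [0,0,0],"slide": [-0.2,0.1,-0.16],"jaw": -0.5},
  {"twist": [0,0,0],"slide": [-0.25,0.12,-0.16],"jaw": -0.5},
])

```text
clock: 14.25
eef_pos: [580.6, -8.8, 206.2]
tcp_rot: [2.222, 2.221, 0.0]
force: [0.4, -0.1, -0.2]
width: 64.1
finger_force: 0.0
```

>>> step_arm([
  {"twist": [0,0,0],"slide": [-0.05,0.015,0],"jaw": -0.5},
  {"twist": [0,0,0],"slide": [-0.1,0.035,0],"jaw": -0.5},
  {"twist": [0,0,0],"slide": [-0.15,0.055,0],"jaw": -0.5},
  {"twist": [0,0,0],"slide": [-0.193,0.066,0],"jaw": -0.5},
  {"twist": [0,0,0],"slide": [-0.193,0.066,0.03],"jaw": -0.5},
  {"twist": [0,0,0],"slide": [-0.193,0.066,0.06],"jaw": -0.5},
  {"twist": [0,0,0],"slide": [-0.193,0.066,0.06],"jaw": -0.5},
])

```text
clock: 15.12
eef_pos: [644.4, -199.3, 143.3]
tcp_rot: [-2.218, -2.218, 0.002]
force: [0.7, 0.1, 0.0]
width: 64.2
finger_force: 0.0
```

Run:
```python
from h import *
st,w=wrist(); print(st["eef_pos"],st["clock"],st["width"])
print("pred top",proj(w,(646,-200,82)),"base",proj(w,(646,-200,0)))
a=w["image"]; b=eyes.snapshot("scene")["image"][70:190,280:420]
cv2.imwrite("pics/w5.png",a[:300,150:490]); np.save("w5T.npy",w["cam_to_world"])
cv2.imwrite("pics/w5.png",np.hstack([a[:300,150:490],cv2.resize(b,(350,300),interpolation=2)]))
```

```text
[ 644.43811034 -199.30616017  143.34380392] 15.125 64.19338070053276
pred top [316.87531805 225.07996858] base [316.90721424 189.93799487]
```

View pics/w5.png

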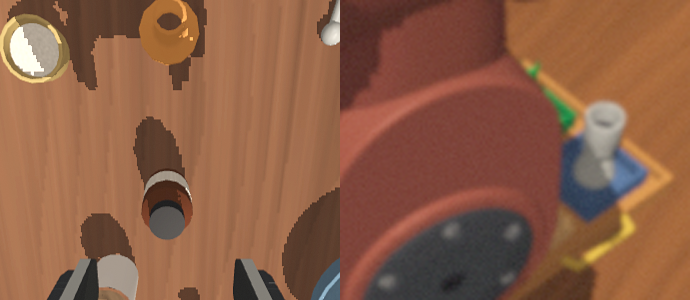

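Wrist crop: the bottle cap is at (316,220) in the full image, centred between the fingers. The jigger stands in the blue nest.

>>> step_arm([
  {"twist": [0,0,0],"slide": [0.002,0.001,0.05],"jaw": -0.5},
  {"twist": [0,0,0],"slide": [0.002,0.001,0.09],"jaw": -0.5},
  {"twist": [0,0,0],"slide": [0.002,0.001,0.116],"jaw": -0.5},
  {"twist": [0,0,0],"slide": [0.002,0.001,0.116],"jaw": -0.5},
  {"twist": [0,0,0],"slide": [0.002,0.001,0.116],"jaw": 0.2},
  {"twist": [0,0,0],"slide": [0.002,0.001,0.116],"jaw": 1},
  {"twist": [0,0,0],"slide": [0.002,0.001,0.116],"jaw": 1},
  {"twist": [0,0,0],"slide": [0.002,0.001,0.116],"jaw": 1},
  {"twist": [0,0,0],"slide": [0.002,0.001,0.116],"jaw": 1},
])

```text
clock: 16.35
eef_pos: [648.5, -198.8, 33.4]
tcp_rot: [2.219, 2.219, 0.002]
force: [-1.7, 0.0, 5.3]
width: 36.3
finger_force: 59.5
```

>>> step_arm([
  {"twist": [0,0,0],"slide": [0,0,-0.05],"jaw": 1},
  {"twist": [0,0,0],"slide": [0,0,-0.1],"jaw": 1},
  {"twist": [0,0,0],"slide": [0.01,-0.01,-0.15],"jaw": 1},
  {"twist": [0,0,0],"slide": [0.05,-0.04,-0.17],"jaw": 1},
  {"twist": [0,0,0],"slide": [0.1,-0.07,-0.17],"jaw": 1},
  {"twist": [0,0,0],"slide": [0.15,-0.1,-0.17],"jaw": 1},
  {"twist": [0,0,0],"slide": [0.2,-0.13,-0.17],"jaw": 1},
  {"twist": [0,0,0],"slide": [0.25,-0.16,-0.17],"jaw": 1},
  {"twist": [0,0,0],"slide": [0.3,-0.19,-0.17],"jaw": 1},
  {"twist": [0,0,0],"slide": [0.345,-0.21,-0.17],"jaw": 1},
  {"twist": [0,0,0],"slide": [0.345,-0.21,-0.17],"jaw": 1},
  {"twist": [0,0,0],"slide": [0.345,-0.21,-0.17],"jaw": 1},
])

```text
clock: 17.85
eef_pos: [437.6, 146.9, 201.5]
tcp_rot: [2.219, 2.221, 0.002]
force: [-0.1, 0.1, -1.8]
width: 36.1
finger_force: 60.4
```

>>> step_arm([
  {"twist": [0,0,0],"slide": [0,-0.001,0.04],"jaw": 1},
  {"twist": [0,0,0],"slide": [0,-0.001,0.08],"jaw": 1},
  {"twist": [0,0,0],"slide": [0,-0.001,0.12],"jaw": 1},
  {"twist": [0,0,0],"slide": [0,-0.001,0.14],"jaw": 1},
  {"twist": [0,0,0],"slide": [0,-0.001,0.15],"jaw": 1},
  {"twist": [0,0,0],"slide": [0,-0.001,0.15],"jaw": 1},
  {"twist": [0,0,0],"slide": [0,-0.001,0.152],"jaw": 1},
  {"twist": [0,0,0],"slide": [0,-0.001,0.152],"jaw": 1},
])

```text
clock: 18.85
eef_pos: [436.7, 147.0, 49.1]
tcp_rot: [2.221, 2.221, 0.002]
force: [0.3, 0.1, -2.0]
width: 35.9
finger_force: 60.5
```

>>> step_arm([
  {"twist": [0,0,0],"slide": [0,0,0.001],"jaw": 1},
  {"twist": [0,0,0],"slide": [0,0,0.002],"jaw": 1},
  {"twist": [0,0,0],"slide": [0,0,0.002],"jaw": 1},
])

```text
clock: 19.23
eef_pos: [436.5, 147.1, 47.4]
tcp_rot: [2.221, 2.221, 0.001]
force: [-2.7, -0.3, 8.4]
width: 36.3
finger_force: 61.3
```

>>> step_arm([
  {"twist": [0,0,0],"slide": [0,0,0],"jaw": 0.0},
  {"twist": [0,0,0],"slide": [0,0,0],"jaw": -0.4},
  {"twist": [0,0,0],"slide": [0,0,0],"jaw": -0.4},
  {"twist": [0,0,0],"slide": [0,0,0],"jaw": -0.4},
  {"twist": [0,0,0],"slide": [0,0,-0.04],"jaw": -0.4},
  {"twist": [0,0,0],"slide": [0,0,-0.09],"jaw": -0.4},
  {"twist": [0,0,0],"slide": [0,0,-0.14],"jaw": -0.4},
  {"twist": [0,0,0],"slide": [-0.05,0.02,-0.16],"jaw": -0.6},
  {"twist": [0,0,0],"slide": [-0.1,0.04,-0.16],"jaw": -0.6},
  {"twist": [0,0,0],"slide": [-0.15,0.06,-0.16],"jaw": -0.6},
  {"twist": [0,0,0],"slide": [-0.2,0.08,-0.16],"jaw": -0.6},
  {"twist": [0,0,0],"slide": [-0.25,0.1,-0.16],"jaw": -0.6},
])

```text
clock: 20.72
eef_pos: [536.5, -104.8, 206.3]
tcp_rot: [2.221, 2.221, 0.0]
force: [1.1, 0.3, 0.1]
width: 68.4
finger_force: 0.0
```

>>> step_arm([
  {"twist": [0,0,0],"slide": [-0.05,0.015,0],"jaw": -0.6},
  {"twist": [0,0,0],"slide": [-0.1,0.035,0],"jaw": -0.6},
  {"twist": [0,0,0],"slide": [-0.15,0.055,0],"jaw": -0.6},
  {"twist": [0,0,0],"slide": [-0.183,0.06,0],"jaw": -0.6},
  {"twist": [0,0,0],"slide": [-0.183,0.06,0.03],"jaw": -0.6},
  {"twist": [0,0,0],"slide": [-0.183,0.06,0.06],"jaw": -0.6},
  {"twist": [0,0,0],"slide": [-0.183,0.06,0.06],"jaw": -0.6},
])

```text
clock: 21.6
eef_pos: [594.6, -285.0, 143.4]
tcp_rot: [-2.218, -2.218, 0.001]
force: [-0.3, 0.4, -0.1]
width: 68.1
finger_force: 0.0
```

Run:
```python
from h import *
st,w=wrist(); print(st["eef_pos"],st["clock"],st["width"])
print("pred top",proj(w,(596,-286,72)),"base",proj(w,(596,-286,0)))
a=w["image"]; b=eyes.snapshot("side")["image"][90:200,210:340]
cv2.imwrite("pics/w6.png",np.hstack([a[:300,150:490],cv2.resize(b,(354,300),interpolation=2)])); np.save("w6T.npy",w["cam_to_world"])
```

```text
[ 594.57462025 -285.04609187  143.39127053] 21.6 68.14749690355018
pred top [316.63480502 219.91505917] base [316.67972913 190.30462768]
```

View pics/w6.png

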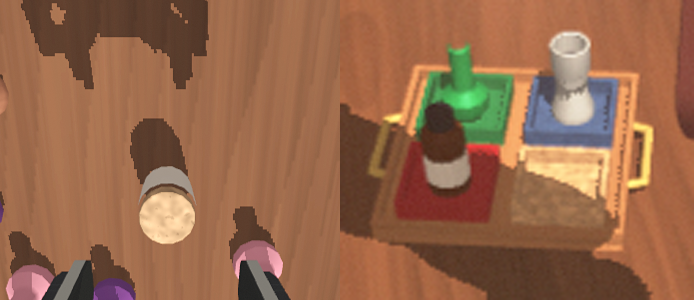

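The three pieces stand upright in their own nests. The pot's lid is at (317,218), centred between the fingers.

>>> step_arm([
  {"twist": [0,0,0],"slide": [0,0.001,0.05],"jaw": -0.6},
  {"twist": [0,0,0],"slide": [0,0.001,0.09],"jaw": -0.6},
  {"twist": [0,0,0],"slide": [0,0.001,0.116],"jaw": -0.6},
  {"twist": [0,0,0],"slide": [0,0.001,0.116],"jaw": -0.6},
  {"twist": [0,0,0],"slide": [0,0.001,0.116],"jaw": 0.2},
  {"twist": [0,0,0],"slide": [0,0.001,0.116],"jaw": 1},
  {"twist": [0,0,0],"slide": [0,0.001,0.116],"jaw": 1},
  {"twist": [0,0,0],"slide": [0,0.001,0.116],"jaw": 1},
  {"twist": [0,0,0],"slide": [0,0.001,0.116],"jaw": 1},
])

```text
clock: 22.82
eef_pos: [598.5, -287.1, 33.5]
tcp_rot: [2.218, 2.218, 0.001]
force: [-2.0, -0.3, 6.8]
width: 41.9
finger_force: 62.0
```

>>> step_arm([
  {"twist": [0,0,0],"slide": [0,0,-0.05],"jaw": 1},
  {"twist": [0,0,0],"slide": [0,0,-0.1],"jaw": 1},
  {"twist": [0,0,0],"slide": [0.01,0,-0.15],"jaw": 1},
  {"twist": [0,0,0],"slide": [0.06,-0.01,-0.17],"jaw": 1},
  {"twist": [0,0,0],"slide": [0.12,-0.02,-0.17],"jaw": 1},
  {"twist": [0,0,0],"slide": [0.18,-0.03,-0.17],"jaw": 1},
  {"twist": [0,0,0],"slide": [0.24,-0.04,-0.17],"jaw": 1},
  {"twist": [0,0,0],"slide": [0.3,-0.05,-0.17],"jaw": 1},
  {"twist": [0,0,0],"slide": [0.35,-0.06,-0.17],"jaw": 1},
  {"twist": [0,0,0],"slide": [0.407,-0.061,-0.17],"jaw": 1},
  {"twist": [0,0,0],"slide": [0.407,-0.061,-0.17],"jaw": 1},
  {"twist": [0,0,0],"slide": [0.407,-0.061,-0.17],"jaw": 1},
])

```text
clock: 24.32
eef_pos: [536.3, 121.0, 201.2]
tcp_rot: [2.22, 2.221, 0.001]
force: [0.3, 0.9, -2.3]
width: 42.0
finger_force: 61.9
```

>>> step_arm([
  {"twist": [0,0,0],"slide": [0,-0.001,0.04],"jaw": 1},
  {"twist": [0,0,0],"slide": [0,-0.001,0.08],"jaw": 1},
  {"twist": [0,0,0],"slide": [0,-0.001,0.12],"jaw": 1},
  {"twist": [0,0,0],"slide": [0,-0.001,0.14],"jaw": 1},
  {"twist": [0,0,0],"slide": [0,-0.001,0.15],"jaw": 1},
  {"twist": [0,0,0],"slide": [0,-0.001,0.15],"jaw": 1},
  {"twist": [0,0,0],"slide": [0,-0.001,0.151],"jaw": 1},
  {"twist": [0,0,0],"slide": [0,-0.001,0.151],"jaw": 1},
])

```text
clock: 25.32
eef_pos: [535.8, 121.0, 50.4]
tcp_rot: [2.22, 2.221, 0.002]
force: [-0.3, 0.4, -2.2]
width: 42.3
finger_force: 61.9
```

>>> step_arm([
  {"twist": [0,0,0],"slide": [0,0,0.001],"jaw": 1},
  {"twist": [0,0,0],"slide": [0,0,0.003],"jaw": 1},
  {"twist": [0,0,0],"slide": [0,0,0.003],"jaw": 1},
])

```text
clock: 25.7
eef_pos: [535.4, 121.1, 47.5]
tcp_rot: [2.221, 2.221, 0.001]
force: [-3.4, 1.2, 8.1]
width: 41.8
finger_force: 62.9
```

>>> step_arm([
  {"twist": [0,0,0],"slide": [0,0,0],"jaw": -0.1},
  {"twist": [0,0,0],"slide": [0,0,0],"jaw": -0.45},
  {"twist": [0,0,0],"slide": [0,0,0],"jaw": -0.45},
  {"twist": [0,0,0],"slide": [0,0,0],"jaw": -0.45},
  {"twist": [0,0,0],"slide": [0,0,-0.04],"jaw": -0.45},
  {"twist": [0,0,0],"slide": [0,0,-0.09],"jaw": -0.45},
  {"twist": [0,0,0],"slide": [0,0,-0.14],"jaw": -0.45},
  {"twist": [0,0,0],"slide": [-0.04,0,-0.19],"jaw": -0.45},
  {"twist": [0,0,0],"slide": [-0.08,0,-0.22],"jaw": -0.45},
  {"twist": [0,0,0],"slide": [-0.08,0,-0.22],"jaw": -0.45},
  {"twist": [0,0,0],"slide": [-0.08,0,-0.22],"jaw": -0.45},
])

```text
clock: 27.08
eef_pos: [534.9, 41.2, 265.7]
tcp_rot: [-2.221, -2.22, 0.0]
force: [-0.5, 0.3, -0.0]
width: 61.9
finger_force: 0.0
```

Run:
```python
from h import *
st,w=wrist(); print(st["eef_pos"],st["clock"],st["force"])
cv2.imwrite("pics/end.png",np.hstack([w["image"][:,150:490],eyes.snapshot("side")["image"][:,200:460]]))
```

```text
[534.88845371  41.20368409 265.65062564] 27.075 [-0.53661421  0.27063382 -0.01065827]
```

View pics/end.png

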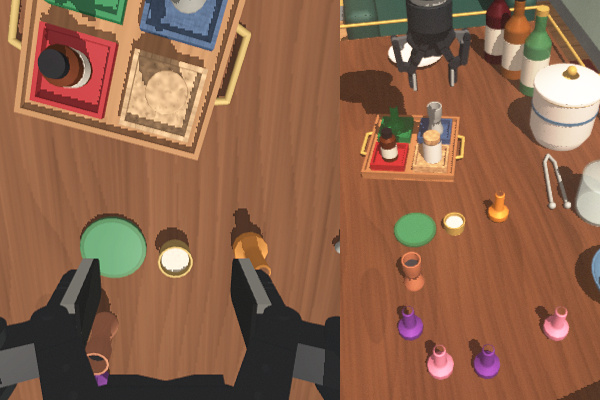

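All four pieces stand upright in their nests, and the copper jigger and amber stopper have not been touched.

```bash
python3 -c "
from workcell import bot; print(bot.close_job())"
```

```text
the job is handed in; nothing more can be done
None
```

The caddy is packed and the job handed in at about 27 s: the steel jigger is in blue, the green stopper in green, the bitters bottle in red and the white pot in cork, all upright and released, with the copper jigger and amber stopper left where they stood.

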